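# Load filter cartridges into the feeder's tube magazine

### The job

Load both narrow white filter cartridges into the upright tube magazine on the bench, dropping them in one after the other through the funnel so that they lie end to end inside the tube, one on top of the other. Leave the wider cartridge, which does not fit, standing where it is.

Things in the scene. Friction and masses are not known exactly. Their poses are not given: they have to be found in the camera images.
- cartridge_a_center (a point): narrow filter cartridge, a plain upright white plastic cylinder 38 mm in diameter and 48 mm tall with grey end discs and two thin grey bands, 40 to 90 g, standing loose on the bench; this point is its centre, 24 mm above its underside; z along its axis
- cartridge_b_center (a point): the second narrow filter cartridge, a plain upright white plastic cylinder 38 mm in diameter and 48 mm tall with grey end discs and two thin grey bands, 40 to 90 g, standing loose on the bench; this point is its centre, 24 mm above its underside; z along its axis; same as the first, either may go in first
- wide_cartridge_center (a point): wider cartridge of the same look but 62 mm in diameter and 48 mm tall, to be left alone; this point is its centre, 24 mm above its underside
- magazine_mouth (a point): centre of the magazine's funnel rim, 143 mm above the bench, on the tube axis, z up. Fixed aluminium tube, 46 mm bore, floor 123 mm below this point, slot at +x and -x; base 100 x 100 x 20 mm, white housing 50 mm high at 50 to 135 mm on its +x side. Funnel 18 mm deep, 70 mm inside and 78 mm outside at the rim. It holds two narrow cartridges, which drop freely when let go in the funnel
Mind the look-alikes: they are no part of the job. What is shaped like the part that bears cartridge_b_center but green or pink is not meant. What is shaped like the part that bears cartridge_a_center but brown is not meant.

How it is judged:
At the end, for the whole second after the job is handed in: Both narrow cartridges are inside the magazine tube, one on top of the other: each centre within 10 mm of the tube's axis and at least 43 mm below the funnel mouth, each lying along the tube within 0.2 rad; the wider cartridge is within 30 mm of where it stood (horizontal distance between each of cartridge_a_center, cartridge_b_center and magazine_mouth below 0.01 m and z of each of cartridge_a_center, cartridge_b_center in the frame of magazine_mouth below -0.043 m and angle between the z axis of each of cartridge_a_center, cartridge_b_center and the z axis of magazine_mouth, either way round below 0.2 rad and distance of wide_cartridge_center from where it was at the start of the episode below 0.03 m); the robot touches nothing.
It fails at once if the wider cartridge is moved by more than 30 mm (distance of wide_cartridge_center from where it was at the start of the episode above 0.03 m).
It also fails if it takes over 61 s, if anything falls off the work surface, if the arm or the gripper's body presses on something with over 40 N, if the wrist force passes 120 N, or if a joint passes its speed limit or range.

### The arm

A 6-joint arm with a two-finger parallel gripper is mounted at the origin on the work surface. World frame = base frame: x ahead of the robot, y to its left, z up, the work surface at z = 0. Lengths are in m, angles in rad, forces in N, time in s.
With the tool pointing down it reaches from about 0.25 to 0.725 m from the base axis. Payload 4 kg.
Tool frame: the origin (TCP) lies midway between the tips of the shut fingers; the grasp point (between the pads) lies 19 mm behind it; z points along the fingers, y is the direction in which the jaws open and shut (so a half turn about z gives the same grasp; the last joint's range is limited). The gripper opens to 85 mm and grips with 20 to 120 N. Pads are 22 mm wide; open, the fingers measure 114 mm over their backs; the gripper's body (76 mm by 85 mm) begins 54 mm behind the grasp point. The pads swing forward as they close: fully open they stand 13 mm farther back than shut.
Start: joints at [1.129, 0.241, 0.005, 1.335, 0, 1.571], TCP at [0.214, 0.452, 0.231] pointing down, gripper open.
Joint ranges: [-2.72, 2.72], [-1.05, 1.87], [-1.09, 1.28], [-1.99, 2.15], [-1.42, 1.44], [-3.14, 3.14]. Speed limits (rad/s): [2.79, 2.79, 3.14, 3.14, 3.14, 3.14].

### API

Orientations are given as [roll, pitch, yaw] about the fixed x, y, z axes, in that order (R = Rz(yaw) Ry(pitch) Rx(roll)).
In Python, from workcell import move_ptp, move_linear, goto_joints, gripper_to, pause, solve_ik, snapshot, IKError, job_done, get_time, get_q, get_qd, get_tau, get_ee_pos, get_ee_rot, get_wrist_force, get_moment, get_gripper_width gives the robot as it stands. Calls block until the motion is done:
- move_ptp(position, orientation): joint-space move of the TCP to a pose.
- move_linear(position, rot=None, feed=0.15): straight line of the TCP; rot=None keeps the orientation; feed is the mean speed in m/s.
- goto_joints(angles): joint-space move.
- gripper_to(opening): finger opening in m; the grip force is fixed at half the most; returns when the fingers have stopped.
- pause(seconds).
- solve_ik(position, orientation): joint angles nearest the present ones, or None.
- snapshot(name): name is "side" or "top"; returns a dict with "pixels" (480x640x3 uint8, blue, green, red), "fov_y" (degrees; the focal length in pixels is half the picture's height over the tangent of half this angle, whatever the lens; pixels are square), "cx", "cy" (the principal point, pixels), "R" (3x3) and "t" (3): a world point X has camera coordinates R X + t. Camera axes: x right, y down, z forward; pixel columns grow to the right and rows downward; lengths in m; the calibration is good to about 2 mm. A picture is of the moment at which its call begins. There is no depth.
A pose or a line that the arm cannot do raises IKError and nothing moves.
- job_done(): hands the job in, once; it reports no verdict.
Readings, each from a call of its own:
- get_time(): time.
- get_q(): joint angles.
- get_qd(): joint speeds.
- get_tau(): joint torques, N m.
- get_ee_pos(): TCP position.
- get_ee_rot(): TCP orientation.
- get_wrist_force(): force on the tool from outside, world axes, zero at the start.
- get_moment(): the same for the moment, N m.
- get_gripper_width(): finger opening in m.
Only numpy, scipy, OpenCV 4.12 (cv2) and the standard library are available. Lean on these libraries where they do the work, as an engineer would, in place of code of your own. Each camera call takes 0.05 s, during which the arm holds its last target. There are 200 camera calls.

## Working session

There is one attempt and no reset: what is moved stays moved. The work goes in short steps, each a Python script; the robot and the scene stay as the last script left them, time stands still between calls to the robot, and variables do not carry over. Pictures are saved under pics/ and viewed, about 8 in all and at most 12, crops included, and the job is handed in when it is done.

```bash
mkdir -p pics; ls
python3 - <<'E'
from workcell import *
import cv2,numpy as np
for n in("side","top"):
    s=snapshot(n);cv2.imwrite(f"pics/{n}0.png",s["pixels"])
    np.savez(f"{n}0.npz",**s)
    print(n,s["fov_y"],s["cx"],s["cy"],np.round(s["R"],4).tolist(),np.round(s["t"],4))
print(get_time(),get_ee_rot())
E
```

```text
pics
side 43.77385319785755 311.3097124808793 232.93793326536655 [[0.9184, -0.3955, -0.0113], [-0.2275, -0.5045, -0.8329], [0.3237, 0.7675, -0.5533]] [-0.5089  0.2169  1.077 ]
top 57.04456874591268 318.17217036879384 242.05065060037225 [[0.025, -0.9996, 0.0102], [-0.9797, -0.0265, -0.1985], [0.1987, -0.005, -0.98]] [0.0055 0.5654 0.7338]
0.1 [-3.13964403e+00 -1.77140072e-06  2.69978621e+00]
```

View pics/top0.png

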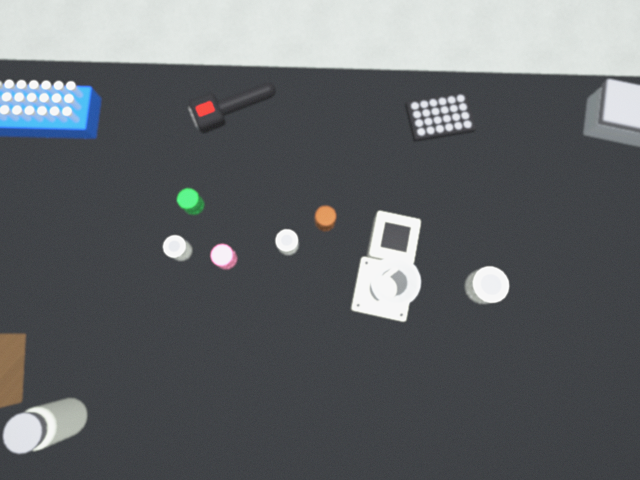

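View pics/side0.png

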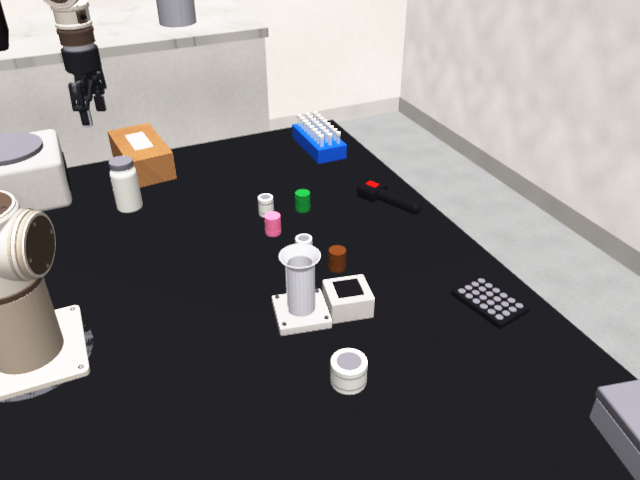

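The top view shows the two narrow white cartridges at about (176,247) and (287,242). The wide one is at (488,286), the funnel rim near (400,283), and the housing at (395,237). In the side view, one narrow cartridge is at (265,205) and the other at (304,242), partly hidden by the funnel.

```bash
cat > h.py <<'E'
import numpy as np,cv2
def ray(s,uv):
    f=240/np.tan(np.radians(float(s["fov_y"]))/2); R=s["R"]
    d=R.T@np.array([(uv[0]-s["cx"])/f,(uv[1]-s["cy"])/f,1]); return -R.T@s["t"],d/np.linalg.norm(d)
def onz(s,uv,z):
    c,d=ray(s,uv); return c+d*(z-c[2])/d[2]
def proj(s,X):
    f=240/np.tan(np.radians(float(s["fov_y"]))/2); p=s["R"]@np.asarray(X)+s["t"]
    return np.array([s["cx"]+f*p[0]/p[2],s["cy"]+f*p[1]/p[2]])
def tri(s1,u1,s2,u2):
    A=[];b=[]
    for s,u in((s1,u1),(s2,u2)):
        c,d=ray(s,u);P=np.eye(3)-np.outer(d,d);A.append(P);b.append(P@c)
    return np.linalg.lstsq(np.vstack(A),np.hstack(b),rcond=None)[0]
E
python3 - <<'E'
from h import *
for n in("top","side"):
    s=dict(np.load(n+"0.npz"));im=s["pixels"]
    hsv=cv2.cvtColor(im,cv2.COLOR_BGR2HSV)
    m=((hsv[...,1]<50)&(hsv[...,2]>85)).astype(np.uint8)
    if n=="top": m[:130]=0
    c,_=cv2.findContours(m,cv2.RETR_EXTERNAL,cv2.CHAIN_APPROX_NONE)
    for k in c:
        a=cv2.contourArea(k)
        if a<150 or a>6000: continue
        r=cv2.minAreaRect(k);print(n,a,np.round(r[0],1),np.round(r[1],1),round(r[2]),"z.024:",np.round(onz(s,r[0],.024),4))
top=dict(np.load("top0.npz"));side=dict(np.load("side0.npz"))
a=cv2.resize(top["pixels"][205:325,345:445],None,fx=4,fy=4,interpolation=cv2.INTER_CUBIC)
b=cv2.resize(side["pixels"][225:345,260:360],None,fx=4,fy=4,interpolation=cv2.INTER_CUBIC)
cv2.imwrite("pics/mag.png",np.hstack([a,b]))
E
```

```text
top 3257.5 [ 44.2 424.4] [44.1 90.6] 67 z.024: [0.2406 0.4807 0.024 ]
top 1384.5 [486.5 284.5] [39. 45.] 90 z.024: [ 0.5005 -0.2911  0.024 ]
top 295.0 [221.5 254.5] [19. 19.] 90 z.024: [0.5433 0.1983 0.024 ]
top 612.0 [177.2 247.6] [31.3 25. ] 27 z.024: [0.5541 0.2811 0.024 ]
top 518.0 [286.5 241.5] [27. 25.] 90 z.024: [0.5711 0.0791 0.024 ]
top 5778.5 [391.6 265.9] [ 66.3 106.2] 12 z.024: [ 0.5304 -0.1169  0.024 ]
top 606.0 [611. 138.] [16. 56.] 90 z.024: [ 0.7967 -0.5524  0.024 ]
side 1413.5 [617.3 438.7] [90.7 20. ] 54 z.024: [ 0.8    -0.5731  0.024 ]
side 1490.0 [348.5 370.5] [47. 37.] 90 z.024: [ 0.497  -0.2909  0.024 ]
side 437.5 [500.9 305.4] [24.5 37.6] 59 z.024: [ 0.8352 -0.2591  0.024 ]
side 519.0 [478.5 290.1] [22.2 37. ] 62 z.024: [ 0.8244 -0.2041  0.024 ]
side 5865.5 [318.2 279.7] [ 99.4 100.8] 76 z.024: [ 0.5502 -0.0452  0.024 ]
side 289.0 [265. 205.] [24. 16.] 90 z.024: [0.5508 0.2767 0.024 ]
side 286.5 [138.5 140.4] [17.1 24.4] 77 z.024: [0.3335 0.7841 0.024 ]
```

View pics/mag.png

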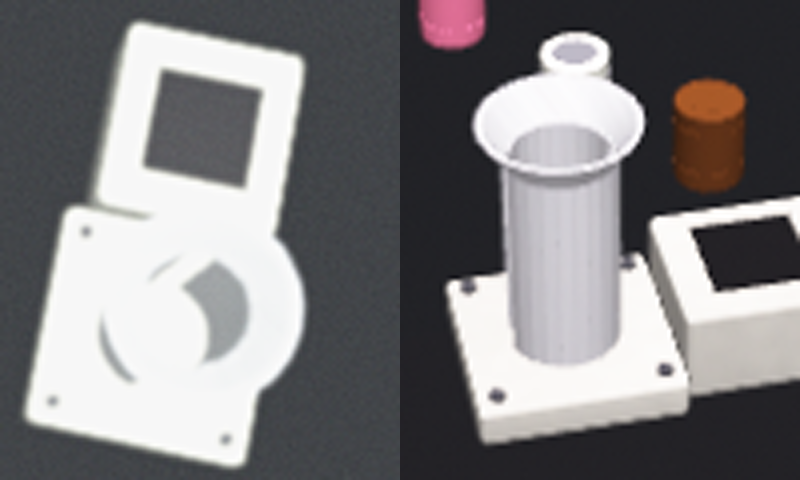

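The crop shows the side-view rim ellipse centred near (299.5,256), and the base screws in both views. The second cartridge is behind the funnel, at about (304,239). I'll compare these independent estimates of the tube axis.

Run:
```python
from h import *
T=dict(np.load("top0.npz"));S=dict(np.load("side0.npz"))
print("rim side",onz(S,(299.4,256.1),.143))
print("base side",onz(S,(300.7,306.8),.02)); print("base top",onz(T,(383.6,288.4),.02))
w=lambda x,y,ox,oy:((x+.5)/4-.5+ox,(y+.5)/4-.5+oy)
for n,s,p in(("T",T,[(86,231),(53,401),(226,439)]),("S",S,[(68,287),(97,396),(265,369),(228,263)])):
    for x,y in p: print(n,onz(s,w(x,y,*((345,205) if n=="T" else (260,225))),.02).round(4))
# rim fit in top: arc where rim borders dark bench
m=(cv2.cvtColor(T["pixels"],cv2.COLOR_BGR2GRAY)>140).astype(np.uint8)
k=max([c for c in cv2.findContours(m[205:325,345:445],0,1)[0]],key=cv2.contourArea)[:,0]+[345,205]
P=np.array([onz(T,p,.143)[:2] for p in k if p[0]>412 and 264<p[1]<302])
A=np.c_[2*P,np.ones(len(P))];x=np.linalg.lstsq(A,(P**2).sum(1),rcond=None)[0]
print("rim top fit",x[:2],np.sqrt(x[2]+x[0]**2+x[1]**2),len(P))
# side rim ellipse extremes projected for each candidate
for c in ([*onz(S,(299.4,256.1),.143)[:2]],x[:2]):
    a=np.linspace(0,6.28,60);q=np.array([proj(S,[c[0]+.039*np.cos(t),c[1]+.039*np.sin(t),.143]) for t in a]);print(q.min(0),q.max(0))
# cartridge top discs
print("B",onz(T,(286.5,238.5),.048), "A tri",tri(T,(177.2,247.6),S,(265,205)))
print("B side top disc",onz(S,w(174,53,260,225),.048))
```

```text
rim side [ 0.48617668 -0.1078163   0.143     ]
base side [ 0.48768879 -0.10347358  0.02      ]
base top [ 0.48880293 -0.10243866  0.02      ]
T [ 0.5363 -0.0701  0.02  ]
T [ 0.4575 -0.0553  0.02  ]
T [ 0.4424 -0.1341  0.02  ]
S [ 0.4565 -0.0554  0.02  ]
S [ 0.4411 -0.1346  0.02  ]
S [ 0.5198 -0.1493  0.02  ]
S [ 0.5355 -0.0705  0.02  ]
rim top fit [ 0.4890612  -0.10143614] 0.03940966405710126 35
[277.66402028 243.75294439] [321.12541547 269.21404077]
[277.91588255 241.61209534] [321.14212039 266.79838109]
B [0.57178977 0.07764358 0.048     ] A tri [0.55373842 0.282487   0.02032459]
B side top disc [0.56722112 0.07374301 0.048     ]
```

Tube axis ≈ (0.4885, −0.1025) from three agreeing estimates (the side-view rim differs by about 4 mm, which the funnel tolerates). B is at ≈ (0.571, 0.078) and A at ≈ (0.5535, 0.281). I'll load B first.

```bash
cat > load.py <<'E'
from workcell import *
import numpy as np,cv2
O=[np.pi,0,2.13]; M=(0.4885,-0.1025)
def pick(x,y):
    gripper_to(.07); move_ptp([x,y,.12],O); move_linear([x,y,.016],feed=.1)
    gripper_to(0.0); w=get_gripper_width(); print("width",w,"t",get_time(),get_wrist_force())
    if not .034<w<.042: raise SystemExit("bad grasp")
    move_linear([x,y,.21],feed=.2)
def over():
    move_ptp([*M,.21],O); print("over",get_ee_pos(),get_gripper_width(),get_time())
def drop():
    move_linear([*M,.146],feed=.08); print("force",get_wrist_force()); gripper_to(.065); pause(.4); move_linear([*M,.23],feed=.25); print("t",get_time())
def pics(n):
    for c in("top","side"):
        s=snapshot(c); np.savez(f"{c}{n}.npz",**s); cv2.imwrite(f"pics/{c}{n}.png",s["pixels"])
E
python3 - <<'E'
from load import *
pick(.571,.078); over(); pics(1)
a=cv2.imread("pics/top1.png")[180:340,250:500];b=cv2.imread("pics/side1.png")[150:350,200:400]
cv2.imwrite("pics/hold1.png",np.hstack([cv2.resize(b,(480,480)),cv2.resize(a,(320,205)).__class__(0) if 0 else cv2.copyMakeBorder(cv2.resize(a,(320,205)),0,275,0,0,0)]))
E
```

```text
width 0.03628150060126383 t 3.9083 [-0.21492818 -0.79124358  4.13911437]
over [ 0.48887842 -0.10201248  0.20968996] 0.036738263883772125 5.8333
```

View pics/hold1.png

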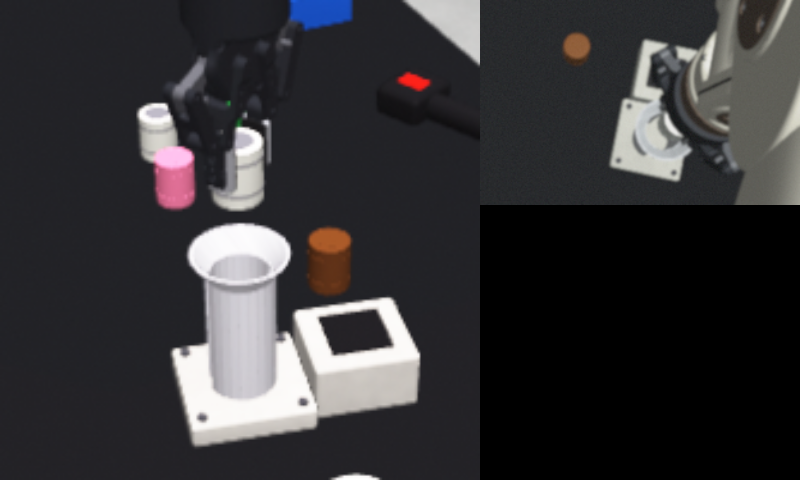

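The cartridge hangs upright in the grip directly above the funnel, at (238,170) in the crop against a funnel centre of (240,255). The finger tips are above its lower quarter, so I'll lower and release.

Run:
```python
from load import *
drop(); gripper_to(.07); move_ptp([.5535,.281,.21],O); pics(2)
T=cv2.imread("pics/top2.png")[180:340,130:450];S=cv2.imread("pics/side2.png")[150:350,200:400]
cv2.imwrite("pics/v2.png",np.hstack([cv2.resize(S,(480,480)),cv2.copyMakeBorder(cv2.resize(T,(320,160)),0,320,0,0,0)]))
```

```text
force [-0.62189814 -0.34635435 -0.09556989]
t 8.1583
```

View pics/v2.png

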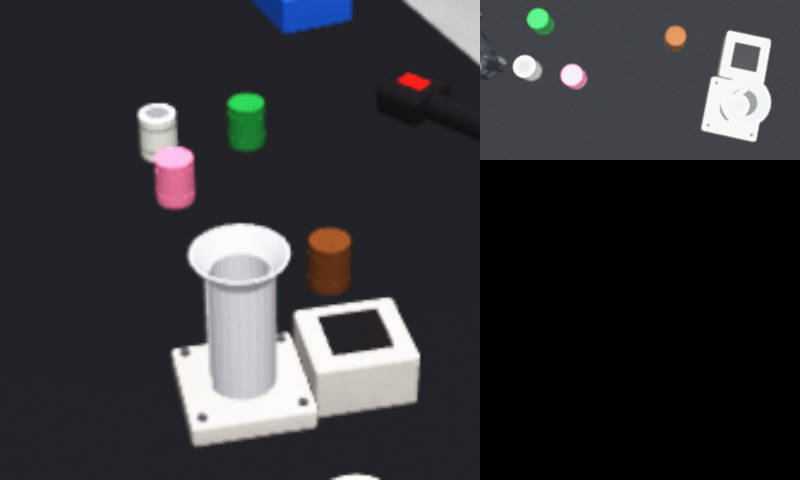

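The first cartridge went in: nothing is left above the funnel and B's spot is empty. A still stands at its place, so I'll do it the same way.

Run:
```python
from load import *
pick(.5535,.281); over(); drop(); move_ptp([.35,.15,.3],O); pause(.3); pics(3); print(get_time())
T=cv2.imread("pics/top3.png")[205:325,345:525];S=cv2.imread("pics/side3.png")[200:400,220:390]
cv2.imwrite("pics/v3.png",np.hstack([cv2.resize(S,(408,480)),cv2.copyMakeBorder(cv2.resize(T,(390,260),interpolation=2),0,220,0,0,0)]))
from h import onz
for n in("top","side"):
    s=dict(np.load(n+"3.npz"));m=cv2.inRange(cv2.cvtColor(s["pixels"],cv2.COLOR_BGR2HSV),(0,0,85),(180,50,255))
    for k in cv2.findContours(m,0,1)[0]:
        r=cv2.minAreaRect(k)
        if 1200<cv2.contourArea(k)<1700: print(n,"wide",r[0],onz(s,r[0],.024))
```

```text
width 0.0366043436306148 t 12.1833 [ 0.65435916 -0.9081809   3.95743601]
over [ 0.48902468 -0.10178624  0.20995689] 0.03665785999542172 14.75
force [ 0.34408531  0.11263048 -0.5630726 ]
t 16.975
18.5167
top wide (486.5, 284.5) [ 0.50048172 -0.29109439  0.024     ]
side wide (617.2328491210938, 438.6973876953125) [ 0.79990689 -0.57307943  0.024     ]
side wide (348.5, 370.5) [ 0.49704554 -0.29087998  0.024     ]
```

View pics/v3.png

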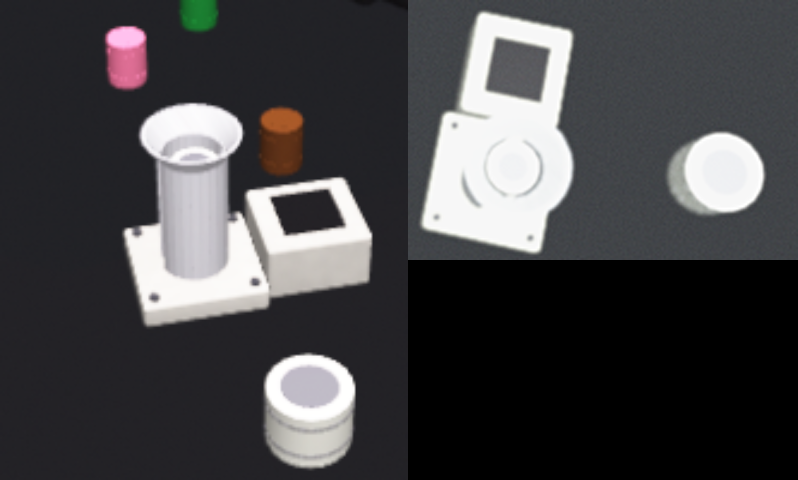

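View pics/side3.png

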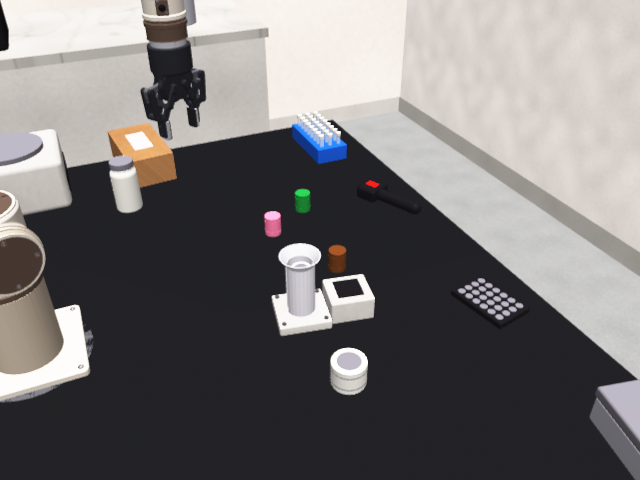

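Both cartridges' spots are empty, and the upper cartridge's end disc is visible inside the tube (side about (300.8,266.5), top about (393.5,282)). I'll check its height, which should be about 0.116, then hand in.

Run:
```python
from h import *
T=dict(np.load("top3.npz"));S=dict(np.load("side3.npz"))
print(tri(T,(393.5,281.7),S,(300.6,266.4)),proj(T,[.4885,-.1025,.116]),proj(S,[.4885,-.1025,.116]),proj(S,[.4885,-.1025,.126]))
```

```text
[ 0.49012488 -0.10352237  0.11591998] [392.81600474 282.93635074] [299.79907915 266.2238134 ] [299.67852779 261.81485434]
```

The upper disc triangulates to z = 0.116 m on the tube axis, which is where a full two-cartridge stack should end.

```bash
python3 -c "
from workcell import *
job_done(); print(get_time())"
```

```text
the job is handed in; nothing more can be done
the job is handed in; nothing more can be done
```

Both narrow cartridges are in the magazine tube, one on top of the other, and I handed the job in; the robot's clock last read 18.5 s. I dropped them in through the funnel one at a time.

- **Stack height:** the top of the upper cartridge measured (0.490, −0.104, 0.116). A full two-cartridge stack should end at z = 0.116, and the point is about 2 mm from my estimate of the tube axis. The lower cartridge can't be seen directly; its position follows from that height.
- **Wide cartridge:** it is at the same pixel positions in both views as at the start, so it has not moved.
- **Arm:** it ended clear of everything. Wrist force readings at the grasps and before each release were at most about 4 N.
- **Disagreements:** my first side-view estimate of the funnel rim was about 4–5 mm off the other three. I used the others, and the funnel took up the difference. For the first cartridge's neighbour, A, the two views gave a centre height of 20 mm instead of 24 mm. That is close to the calibration error and did not affect the grasp.

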